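# Turn up the guarded harbour-lamp dimmer on the gaming table

## Robot

A 6-joint arm with a two-finger parallel gripper is mounted at the origin on the work surface. World frame = base frame: x ahead of the robot, y to its left, z up, the work surface at z = 0. Lengths are in m, angles in rad, forces in N, time in s.
With the tool pointing down it reaches from about 0.3 to 0.875 m from the base axis. Payload 6.4 kg.
Tool frame: the origin (TCP) lies on the centre line of the jaws, within the pads' length; the fingertips stand 19 mm ahead of it and the grasp point (between the pads) is the TCP; z points along the fingers, y is the line along which they close (so a half turn about z gives the same grasp; the last joint's range is limited). The gripper opens to 85 mm and grips with 20 to 120 N. Pads are 22 mm wide; open, the fingers measure 114 mm over their backs; the gripper's body (76 mm by 85 mm) begins 54 mm behind the grasp point. The pads swing forward as they close: fully open they stand 13 mm farther back than shut.
Start: joints at [-1.385, 0.181, 1.607, -0, 1.354, -0.206], TCP at [0.22, -0.531, 0.25] pointing down, gripper open.
Joint ranges: [-2.99, 2.99], [-0.89, 2.07], [0.3, 2.58], [-1.14, 4.28], [0, 2.63], [-3.12, 3.12]. Speed limits (rad/s): [2.57, 2.57, 3.01, 3.14, 3.14, 3.14].

## Interface

Orientations are given as a 3x3 rotation matrix whose columns are the frame's x, y, z axes.
In Python, from station import state, capture, finish_job gives the robot as it stands.
- The arm moves only by the tool play_rows, never from a script. Its argument "series" is a list of rows, each a list of 3 entries, a list of its own where there are three numbers: the shift along the tool's x, y, z in cm, then the turn about the tool's z in degrees, then the opening, from 0 (shut) to 1 (fully open). In form: [[[dx, dy, dz], spin, fingers], ...]. A call has 1 to 5 rows; each row is the pose to reach, as a shift and turn from the pose commanded when the call began, along the tool's axes at that moment; what a row does not reach only later rows make up. A row lasts 1/8 s, in which the tool goes at most 62.5 mm and 10.7 degrees, less where a joint would pass 70% of its speed; a pose out of reach is approached as far as the arm can. A call with a gripper value outside its range is refused whole. The fingers move at their own pace and stop on an object; "newtons" is the grip in N (left out, the last holds). Time passes only in rows, so rows that repeat a pose let the fingers close. It gives the time, the measured TCP pose, the force, the opening and the grip force at its end, in the units of the state.
- state(): the state, without advancing time (a new reading comes with each control period).
- capture(name): name is "side" or "top" or "wrist"; returns a dict with "frame" (400x640x3 uint8, red, green, blue), "camera_matrix" (3x3 intrinsics, pixels), "R" (3x3) and "t" (3): a world point X has camera coordinates R X + t. Camera axes: x right, y down, z forward; pixel columns grow to the right and rows downward; lengths in m; the calibration is good to about 2 mm. A picture is of the moment at which its call begins. There is no depth.
- finish_job(): hands the job in; it is judged then, once.
The state is a dict: "t": time; "qpos": joint angles; "joint_velocities": joint speeds; "effort": joint torques, N m; "eef_pos": TCP position; "orientation": TCP orientation; "ft_force": force on the tool from outside, world axes, zero at the start; "torque": the same for the moment, N m; "finger_gap": finger opening in m; "gripper_force": force on a finger pad.
Only numpy, scipy, OpenCV 4.12 (cv2) and the standard library are available. Lean on these libraries where they do the work, as an engineer would, in place of code of your own. Each camera call takes 0.05 s, during which the arm holds its last target. There are 200 camera calls.

## Task

Bring the miniature harbour's lamps to full: on the larger of the two black control boxes, lift the hinged plywood flip cover by its round paddle and lay it back so that it stays open against its stop, then turn the knob beneath it clockwise until the white pointer line faces the brass stud. Leave the cover open and leave the smaller box's cover shut.

Things in the scene. Friction and masses are not known exactly. Their poses are not given: they have to be found in the camera images.
- lamp_box: Larger black control box, fixed: 128 (x) x 120 (y) x 40 mm high. Origin: centre of its underside. x from its front (paddle side, towards the robot) to its back (hinge side), y left as seen from the front, z up. Points given as (x, y, z) mm are in this frame. An 8 mm brass stud at (-7, 28.5, 46) marks full
- cover (a joint): Its plywood flip cover, rad: 0 shut, grows as it swings up and back, stop at 1.8. Hinge line along y at x 51, z 48. Shut: hood x -54 to 51, 90 wide, top z 91; lift paddle in front, an upright dark wood disc, diameter 28, 10 thick in y, centred (-84, 0, 70) when shut, on a 14 high neck. 0.12 kg, free hinge: let go below about 1.2 it falls shut, beyond it falls back to the stop and stays
- dimmer (a joint): Knob under that cover, rad, grows clockwise seen from above. Vertical axis at (-7, 0). Black grip bar 42 long, 14 thick, z 54 to 84, on a disc of diameter 44; grip it at z 77. At 0 the bar lies along x, white pointer line to the front; at 1.57 the pointer faces the stud; hard stop 1.62. Starts at 0.1 to 0.6. Friction 0.03 N m, stays as left
- small_cover (a joint): Cover hinge of the smaller black box (96 x 88 x 30 mm, hood top 72 mm high, otherwise alike), rad: 0 shut. Not to be opened
Things that resemble listed ones, but are neither listed nor needed, are in the scene too. Leave any green look-alike of the part that bears small_cover alone. What is shaped like the lamp_box but turquoise is not meant.

How it is judged:
On the way, in this order (a step that is already met when the one before it is completed fails the run):
1. the larger box's cover is laid back open (value of joint cover above 1.6 rad), for 0.2 s.
2. the knob is turned to the brass stud (value of joint dimmer above 1.37 rad), for 0.2 s.
At the end, for the whole second after the job is handed in: The larger box's cover rests open (joint above 1.6 rad, its stop being at 1.8), its knob is turned clockwise to the brass stud (joint above 1.37 rad, within 0.2 rad of the stud's 1.57 or at the stop just past it), both at rest, and the smaller box's cover is shut (below 0.1 rad) (value of joint cover above 1.6 rad and value of joint dimmer above 1.37 rad and value of joint small_cover below 0.1 rad and velocity of joint cover between -0.1 and 0.1 rad/s and velocity of joint dimmer between -0.1 and 0.1 rad/s); the robot touches nothing.
It fails at once if the smaller box's cover is opened (value of joint small_cover above 0.15 rad).
It also fails if it takes over 48 s, if anything falls off the work surface, if the arm or the gripper's body presses on something with over 40 N, if the wrist force passes 120 N, or if a joint passes its speed limit or range.

## Working session

There is one attempt and no reset: what is moved stays moved. The work goes in short steps, Python scripts to look and compute and a tool call to move; the robot and the scene stay as the last step left them, time stands still between calls to the robot, and variables do not carry over. Pictures are saved under pics/ and viewed, at most 10 in all, crops included, and the job is handed in when it is done.

Besides the shell and the picture viewer there is one more tool, called as name(argument=value, ...), one argument or row to a line, values as JSON. play_rows: Moves the arm, as the interface text tells. Its arguments: {"type":"object","properties":{"series":{"type":"array","items":{"type":"array"}},"newtons":{"type":"number"}},"required":["series"]}

```bash
mkdir -p pics
cat > h.py <<'E'
import numpy as np, cv2
from station import state, capture, finish_job
def shot(n,f):
    c=capture(n); cv2.imwrite('pics/'+f+'.png',cv2.cvtColor(c['frame'],cv2.COLOR_RGB2BGR)); np.savez('pics/'+f+'.npz',**c); return c
def ray(c,u,v):
    K,R,t=[np.array(c[k]) for k in('camera_matrix','R','t')]
    d=R.T@np.linalg.solve(K,[u,v,1.]); return -R.T@t,d
def onz(c,u,v,z):
    o,d=ray(c,u,v); return o+d*(z-o[2])/d[2]
def tri(c1,p1,c2,p2):
    o1,d1=ray(c1,*p1);o2,d2=ray(c2,*p2)
    s=np.linalg.lstsq(np.c_[d1,-d2],o2-o1,rcond=None)[0]
    a,b=o1+s[0]*d1,o2+s[1]*d2; return (a+b)/2,np.linalg.norm(a-b)
def proj(c,X):
    p=np.array(c['camera_matrix'])@(np.array(c['R'])@X+c['t']); return p[:2]/p[2]
E
python3 - <<'E'
from h import *
for n in('top','side'):
    c=shot(n,n+'0'); print(n,-c['R'].T@c['t'])
print(state())
E
```

```text
top [ 0.35965135 -0.04512925  0.90558592]
side [0.43057348 0.63231775 0.49879461]
{'t': 0.1, 'qpos': array([-1.38531013e+00,  1.81447741e-01,  1.60789574e+00, -3.22969542e-05,
        1.35376020e+00, -2.06287891e-01]), 'joint_velocities': array([-0.00141989, -0.00226775, -0.00111594, -0.00069562, -0.0015813 ,
        0.00061977]), 'effort': array([-3.84316727e-04, -4.45878911e+01, -3.52238059e+01, -4.70111700e-04,
        4.22675323e-03, -4.31471946e-06]), 'eef_pos': array([ 0.2194804 , -0.53097657,  0.24949082]), 'orientation': array([[ 9.24230496e-01,  3.81834906e-01, -3.09669009e-04],
       [ 3.81834929e-01, -9.24229354e-01,  1.47929384e-03],
       [ 2.78640835e-04, -1.48545092e-03, -9.99998858e-01]]), 'ft_force': array([-0.1837231 ,  0.37115421, -0.79243246]), 'torque': array([ 0.04411477, -0.02248957,  0.01974611]), 'gripper_force': 0.0, 'finger_gap': 0.08531587266192113}
```

View pics/top0.png

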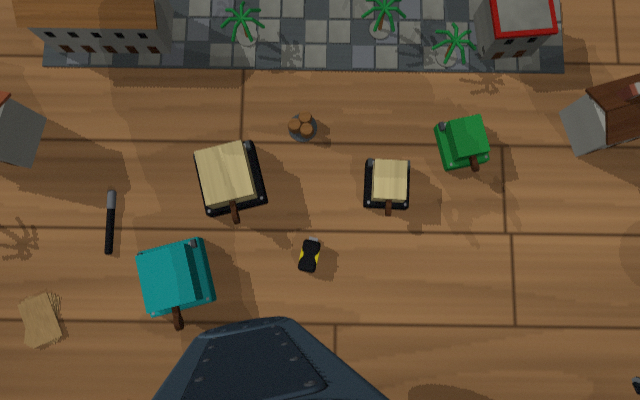

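View pics/side0.png

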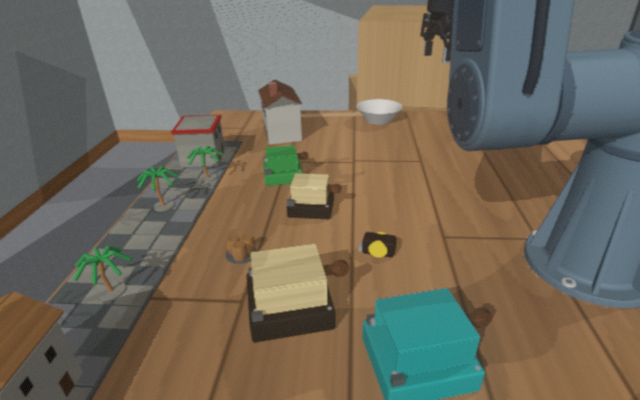

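The top view shows the larger box with its hood at about (226,175) and paddle at (235,212). In the side view the hood is at (290,280) and the paddle at (338,268). The small box is at (387,182), with turquoise and green decoys elsewhere.

```bash
cat > m.py <<'E'
from h import *
T=dict(np.load('pics/top0.npz'));S=dict(np.load('pics/side0.npz'))
def mask(c,roi,lo,hi):
    h=cv2.cvtColor(c['frame'],cv2.COLOR_RGB2HSV); m=cv2.inRange(h,lo,hi)
    k=np.zeros_like(m);x0,y0,x1,y1=roi;k[y0:y1,x0:x1]=m[y0:y1,x0:x1]
    n,l,s,ce=cv2.connectedComponentsWithStats(k); i=1+np.argmax(s[1:,4]); return (l==i).astype(np.uint8)*255,s[i],ce[i]
for c,roi in((T,(180,130,280,225)),(S,(235,235,340,325))):
    m,s,ce=mask(c,roi,(15,40,120),(35,160,255)); print('hood',s,ce)
    cn=max(cv2.findContours(m,0,2)[0],key=cv2.contourArea)
    print(cv2.approxPolyDP(cn,4,True)[:,0].tolist(), cv2.boxPoints(cv2.minAreaRect(cn)).round(1).tolist())
for c,roi in((T,(222,196,250,228)),(S,(320,250,355,290))):
    m,s,ce=mask(c,roi,(0,80,20),(20,255,110)); print('paddle',s,ce)
big=np.vstack([cv2.resize(T['frame'][130:230,170:290],None,fx=5,fy=5,interpolation=2)[:,:600],])
b2=cv2.resize(S['frame'][235:345,240:360],None,fx=5,fy=5,interpolation=2)[:500]
cv2.imwrite('pics/crop1.png',cv2.cvtColor(cv2.resize(np.hstack([big[:500],b2]),(800,334)),4))
E
python3 m.py
```

```text
hood [ 194  140   60   66 2754] [223.12236747 172.06136529]
[[240, 140], [194, 150], [206, 205], [253, 193]] [[192.60000610351562, 150.1999969482422], [240.60000610351562, 138.89999389648438], [253.5, 193.8000030517578], [205.5, 205.10000610351562]]
hood [ 235  235  105   79 5934] [288.65604988 272.11880688]
[[235, 264], [235, 298], [241, 297], [246, 281], [242, 279], [250, 266], [256, 309], [263, 313], [326, 304], [329, 280], [322, 264], [329, 262], [331, 252], [339, 252], [339, 235], [267, 235], [246, 265]] [[235.0, 235.0], [339.0, 235.0], [339.0, 313.0], [235.0, 313.0]]
paddle [222 199  28  29 518] [236.11583012 216.33397683]
paddle [323 250  32  40 543] [341.30755064 269.2412523 ]
```

View pics/crop1.png

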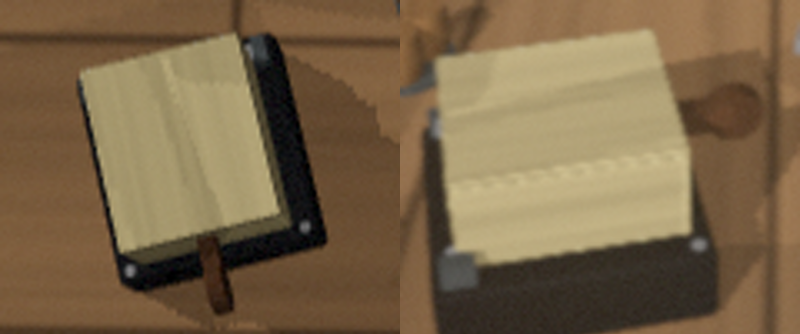

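The crop shows the hood's four top corners and the paddle disc clearly in both views. The disc is at about top (235,214) and side (341,267).

Run:
```python
from h import *
T=dict(np.load('pics/top0.npz'));S=dict(np.load('pics/side0.npz'))
tp=[(193.4,151.6),(241.4,140.5),(254,193.9),(206.6,205.6),(235,213)]
sp=[(254.1,291.4),(250.5,253),(315.9,244),(327,280),(341,267.4)]
P=[]
for n,a,b in zip('BL BR FR FL pad'.split(),tp,sp):
    X,e=tri(T,a,S,b);P.append(X);print(n,X.round(4),round(e,4), onz(T,*a,.091).round(4))
Q=np.array([onz(T,*a,.091) for a in tp[:4]])
for Q in(Q,np.array(P[:4])):
    ax=(Q[0]+Q[1]-Q[2]-Q[3]);yw=np.degrees(np.arctan2(ax[1],ax[0]));ay=Q[0]+Q[3]-Q[1]-Q[2]
    print('yaw',yw,np.degrees(np.arctan2(-ay[0],ay[1])),np.linalg.norm(ax)/2,np.linalg.norm(ay)/2,'mean',Q.mean(0))
    th=np.radians(yw);R=np.array([[np.cos(th),-np.sin(th)],[np.sin(th),np.cos(th)]])
    # hood top centre x ~ -1.5
    o=Q.mean(0)[:2]-R@[-1.5e-3,0]; print('origin',o,'paddle',o+R@[-.084,0],'hinge',o+R@[.051,0],'knob',o+R@[-.007,0])
```

```text
BL [0.5675 0.1979 0.0892] 0.001 [0.5676 0.1974 0.091 ]
BR [0.5911 0.11   0.0881] 0.0007 [0.5899 0.1094 0.091 ]
FR [0.4896 0.0829 0.0889] 0.001 [0.4898 0.0825 0.091 ]
FL [0.4666 0.1687 0.0885] 0.0016 [0.4671 0.1681 0.091 ]
pad [0.4517 0.1196 0.0725] 0.0092 [0.4542 0.1158 0.091 ]
yaw 15.650535082325531 14.541772277396248 0.10420387587031821 0.08965257674116553 mean [0.52858242 0.1393525  0.091     ]
origin [0.53002681 0.13975715] paddle [0.44914111 0.11709653] hinge [0.57913598 0.15351538] knob [0.52328633 0.13786877]
yaw 15.54890727051038 14.991896644873083 0.10504593388497084 0.08994994127531843 mean [0.52870183 0.13986016 0.08868502]
origin [0.53014693 0.14026225] paddle [0.44922117 0.11774514] hinge [0.57928043 0.15393335] knob [0.52340312 0.13838583]
```

play_rows(
  series=[
    [[45.9,-51.1,0],7.2,1],
    [[45.9,-51.1,0],7.2,1],
    [[45.9,-51.1,0],7.2,1],
    [[45.9,-51.1,0],7.2,1],
    [[45.9,-51.1,0],7.2,1],
  ],
)

```text
t: 0.72
eef_pos: [0.324, -0.2348, 0.25]
orientation: [[0.965, 0.262, 0.0], [0.262, -0.965, 0.0], [0.0, -0.0, -1.0]]
ft_force: [0.6, -0.3, 1.3]
finger_gap: 0.0853
gripper_force: 0.0
```

```bash
cat >> h.py <<'E'
O=np.array([.530,.140]);YAW=np.radians(15.2)
def box(x,y,z):
    c,s=np.cos(YAW),np.sin(YAW); return np.array([*(O+np.array([[c,-s],[s,c]])@[x,y]/1e3),z/1e3])
def rel(*pts,s=None):
    s=s or state(); R=s['orientation']
    ty=np.degrees(np.arctan2(R[1,1],R[0,1])); e=(ty-np.degrees(YAW)-90+90)%180-90
    print('t',round(s['t'],2),'pos',s['eef_pos'].round(4),'q6',s['qpos'][5].round(2),'q1',s['qpos'][0].round(2),'spin to align',round(e,1),'gap',s['finger_gap'].round(4),'F',s['ft_force'].round(1))
    for p in pts: print(p,'->cm',(R.T@(box(*p)-s['eef_pos'])*100).round(2))
E
python3 -c "
from h import *
rel((-84,0,150),(-84,0,70))"
```

```text
Traceback (most recent call last):
  File "h.py", line 22, in rel
    print('t',round(s['t'],2),'pos',s['eef_pos'].round(4),'q6',s['qpos'][5].round(2),'q1',s['qpos'][0].round(2),'spin to align',round(e,1),'gap',s['finger_gap'].round(4),'F',s['ft_force'].round(1))
                                                                                                                                                 ^^^^^^^^^^^^^^^^^^^^^
AttributeError: 'float' object has no attribute 'round'
```

play_rows(
  series=[
    [[21.3,-30.7,7],0,0.6],
    [[21.3,-30.7,7],0,0.6],
    [[21.3,-30.7,7],0,0.6],
    [[21.3,-30.7,7],0,0.6],
    [[21.3,-30.7,7],0,0.6],
  ],
)

```text
t: 1.35
eef_pos: [0.4266, 0.0548, 0.1925]
orientation: [[0.965, 0.263, 0.001], [0.263, -0.965, -0.0], [0.001, 0.0, -1.0]]
ft_force: [2.3, -1.4, 1.4]
finger_gap: 0.0511
gripper_force: 0.0
```

play_rows(
  series=[
    [[5.0,-7.0,1],0,0.6],
    [[5.0,-7.0,1],0,0.6],
  ],
)

```text
t: 1.6
eef_pos: [0.456, 0.1365, 0.1819]
orientation: [[0.964, 0.266, -0.001], [0.266, -0.964, 0.0], [-0.001, -0.001, -1.0]]
ft_force: [0.4, -0.4, -0.1]
finger_gap: 0.0513
gripper_force: 0.0
```

```bash
sed -i "s/s\['finger_gap'\].round(4)/round(s['finger_gap'],4)/" h.py; python3 -c "
from h import *
rel((-84,0,150),(-84,0,70))
c=shot('wrist','w1'); print(proj(c,box(-84,0,70)),proj(c,box(-54,45,91)),proj(c,box(-54,-45,91)))"
```

```text
t 1.6 pos [0.456  0.1365 0.1819] q6 1.34 q1 0.04 spin to align 0.3 gap 0.0513 F [ 0.4 -0.4 -0.1]
(-84, 0, 150) ->cm [-1.17  1.6   3.19]
(-84, 0, 70) ->cm [-1.16  1.6  11.19]
[335.84526932 214.74387236] [275.74717539 186.42917086] [401.66274357 186.8708524 ]
```

View pics/w1.png

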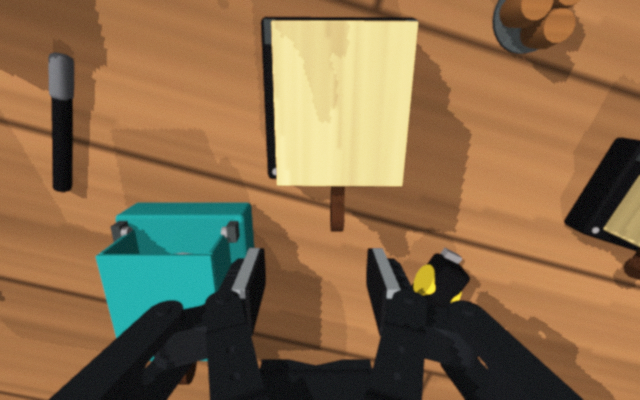

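The wrist view confirms the estimate. The paddle is at (337,212) against a predicted (336,215), and the hood corners match too.

play_rows(
  series=[
    [[-1.2,1.6,3],0.3,0.6],
    [[-1.2,1.6,7.5],0.3,0.6],
    [[-1.2,1.6,11.2],0.3,0.6],
    [[-1.2,1.6,11.2],0.3,0.2],
    [[-1.2,1.6,11.2],0.3,0],
  ],
  newtons=25,
)

```text
t: 2.28
eef_pos: [0.4496, 0.1146, 0.0719]
orientation: [[0.966, 0.258, 0.001], [0.258, -0.966, -0.0], [0.001, 0.0, -1.0]]
ft_force: [0.5, -0.9, 1.4]
finger_gap: 0.0155
gripper_force: 0.0
```

play_rows(
  series=[
    [[0,0,0],0,0],
    [[0,0,0],0,0],
    [[0,0,0],0,0],
  ],
)

```text
t: 2.65
eef_pos: [0.449, 0.1167, 0.0723]
orientation: [[0.966, 0.258, 0.001], [0.258, -0.966, 0.003], [0.002, -0.003, -1.0]]
ft_force: [-1.6, 11.4, -2.8]
finger_gap: 0.0094
gripper_force: 28.7
```

```bash
python3 -c "
from h import *
rel((-84,0,70)); print(state()['gripper_force'])
for th in np.arange(0,1.76,.15): print(round(th,2),(-13.5*np.cos(th)+2.2*np.sin(th)+13.5).round(2),-(2.2*np.cos(th)+13.5*np.sin(th)-2.2).round(2))"
```

```text
t 2.65 pos [0.449  0.1167 0.0723] q6 1.3 q1 -0.0 spin to align -0.3 gap 0.0094 F [-1.6 11.4 -2.8]
(-84, 0, 70) ->cm [ 0.02 -0.12  0.23]
28.656363487243652
0.0 0.0 -0.0
0.15 0.48 -1.99
0.3 1.25 -3.89
0.45 2.3 -5.65
0.6 3.6 -7.24
0.75 5.12 -8.61
0.9 6.83 -9.74
1.05 8.69 -10.6
1.2 10.66 -11.18
1.35 12.69 -11.45
1.5 14.74 -11.42
1.65 16.76 -11.08
```

play_rows(
  series=[
    [[0.5,-0.2,-2],0,0],
    [[1.25,-0.2,-3.9],0,0],
    [[2.3,-0.2,-5.65],0,0],
    [[3.6,-0.2,-7.25],0,0],
    [[5.1,-0.2,-8.6],0,0],
  ],
)

```text
t: 3.28
eef_pos: [0.4981, 0.1303, 0.1589]
orientation: [[0.966, 0.258, 0.002], [0.258, -0.966, 0.0], [0.002, 0.0, -1.0]]
ft_force: [3.3, 1.7, -8.4]
finger_gap: 0.0094
gripper_force: 25.9
```

```bash
python3 -c "
from h import *
for th in (.75,.9,1.05,1.2,1.35,1.5,1.65): print(th,end=' ');rel((51-135*np.cos(th)+22*np.sin(th),0,48+22*np.cos(th)+135*np.sin(th)))
shot('side','s1')"
```

```text
0.75 t 3.27 pos [0.4981 0.1303 0.1589] q6 1.33 q1 0.02 spin to align -0.2 gap 0.0094 F [ 3.3  1.7 -8.4]
(np.float64(-32.78194457745248), 0, np.float64(156.11838771837415)) ->cm [ 0.05 -0.1   0.27]
0.9 t 3.27 pos [0.4981 0.1303 0.1589] q6 1.33 q1 0.02 spin to align -0.2 gap 0.0094 F [ 3.3  1.7 -8.4]
(np.float64(-15.684153704735063), 0, np.float64(167.4245521016649)) ->cm [ 1.76 -0.11 -0.85]
1.05 t 3.27 pos [0.4981 0.1303 0.1589] q6 1.33 q1 0.02 spin to align -0.2 gap 0.0094 F [ 3.3  1.7 -8.4]
(np.float64(2.9112194976852415), 0, np.float64(176.04869850881028)) ->cm [ 3.63 -0.11 -1.71]
1.2 t 3.27 pos [0.4981 0.1303 0.1589] q6 1.33 q1 0.02 spin to align -0.2 gap 0.0094 F [ 3.3  1.7 -8.4]
(np.float64(22.586563036928037), 0, np.float64(181.79714720406236)) ->cm [ 5.59 -0.12 -2.28]
1.35 t 3.27 pos [0.4981 0.1303 0.1589] q6 1.33 q1 0.02 spin to align -0.2 gap 0.0094 F [ 3.3  1.7 -8.4]
(np.float64(42.9000111146259), 0, np.float64(184.54080042264587)) ->cm [ 7.63 -0.13 -2.56]
1.5 t 3.27 pos [0.4981 0.1303 0.1589] q6 1.33 q1 0.02 spin to align -0.2 gap 0.0094 F [ 3.3  1.7 -8.4]
(np.float64(63.395367480149304), 0, np.float64(184.2180416282368)) ->cm [ 9.68 -0.14 -2.52]
1.65 t 3.27 pos [0.4981 0.1303 0.1589] q6 1.33 q1 0.02 spin to align -0.2 gap 0.0094 F [ 3.3  1.7 -8.4]
(np.float64(83.61235061489529), 0, np.float64(180.8361192875309)) ->cm [11.7  -0.15 -2.18]
```

View pics/s1.png

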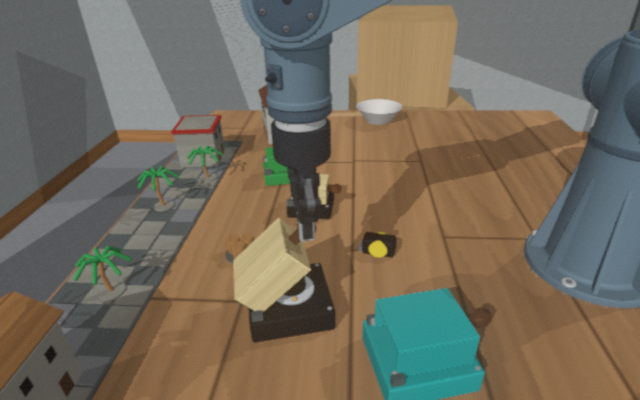

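The cover is held at about 45° and the knob is visible beneath it, so I'll continue along the arc.

play_rows(
  series=[
    [[1.7,0,-1.1],0,0],
    [[3.6,0,-2.0],0,0],
    [[5.55,0,-2.55],0,0],
    [[7.6,0,-2.8],0,0],
    [[9.6,0,-2.8],0,0],
  ],
)

```text
t: 3.95
eef_pos: [0.5908, 0.1554, 0.1871]
orientation: [[0.966, 0.259, 0.001], [0.259, -0.966, 0.001], [0.001, -0.0, -1.0]]
ft_force: [-2.9, 1.1, -2.4]
finger_gap: 0.0096
gripper_force: 27.2
```

play_rows(
  series=[
    [[2.0,0,0.35],0,0],
    [[3.0,0,0.7],0,0],
    [[3.0,0,0.7],0,0],
    [[3.0,0,0.7],0,0.6],
    [[3.0,0,0.7],0,0.6],
  ],
)

```text
t: 4.58
eef_pos: [0.6194, 0.1621, 0.1784]
orientation: [[0.966, 0.258, 0.001], [0.258, -0.966, -0.0], [0.001, 0.001, -1.0]]
ft_force: [-1.2, 0.1, 0.3]
finger_gap: 0.0455
gripper_force: 0.0
```

```bash
python3 -c "
from h import *
rel((-7,0,220),(-7,0,77))
shot('side','s2')"
```

```text
t 4.58 pos [0.6194 0.1621 0.1784] q6 1.38 q1 0.07 spin to align -0.3 gap 0.0455 F [-1.2  0.1  0.3]
(-7, 0, 220) ->cm [-9.9  -0.17 -4.17]
(-7, 0, 77) ->cm [-9.91 -0.18 10.13]
```

View pics/s2.png

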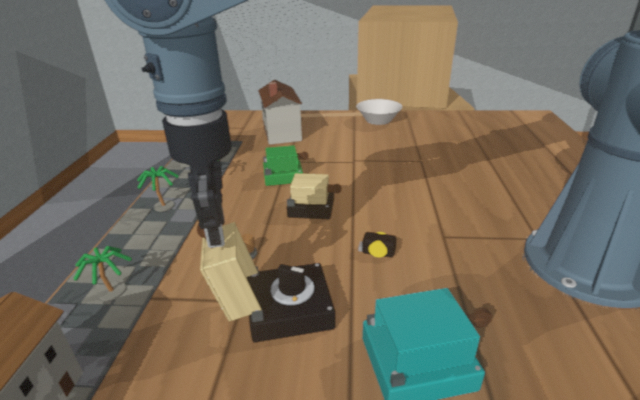

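The cover lies back open at its stop. I'll rise clear and look at the knob with the wrist camera.

play_rows(
  series=[
    [[0,0,-4],0,0.7],
    [[0,0,-8],0,1],
    [[-6,-0.2,-8],0,1],
    [[-12,-0.2,-7],0,1],
    [[-17,-0.2,-5],0,1],
  ],
)

```text
t: 5.25
eef_pos: [0.4531, 0.1199, 0.2281]
orientation: [[0.966, 0.258, 0.002], [0.258, -0.966, -0.0], [0.002, 0.001, -1.0]]
ft_force: [-0.7, -0.6, 1.7]
finger_gap: 0.0854
gripper_force: 0.0
```

```bash
python3 -c "
from h import *
rel((-7,0,220),(-7,0,77))
c=shot('wrist','w2'); print(proj(c,box(-7,0,84)),proj(c,box(-7,28.5,46)))"
```

```text
t 5.25 pos [0.4531 0.1199 0.2281] q6 1.31 q1 0.0 spin to align -0.3 gap 0.0854 F [-0.7 -0.6  1.7]
(-7, 0, 220) ->cm [7.25 0.04 0.82]
(-7, 0, 77) ->cm [ 7.22  0.03 15.12]
[316.31820581 105.22866524] [285.6757176  103.87498808]
```

View pics/w2.png

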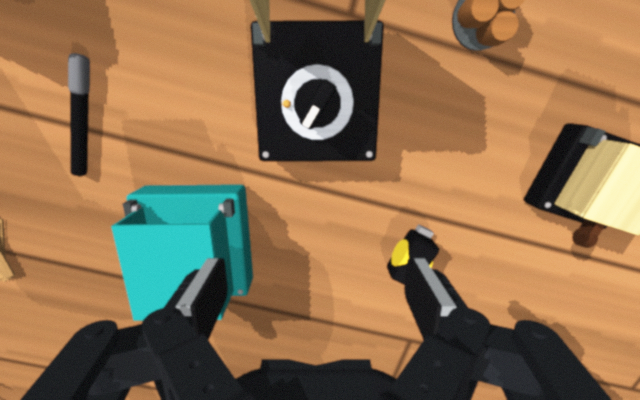

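The wrist view shows the knob centre at (317,103) and the stud at (286,104), both as predicted. The white pointer at (311,117) points front-left.

Run:
```python
from h import *
c=dict(np.load('pics/w2.npz'));g=cv2.cvtColor(c['frame'],7)
m=np.zeros_like(g);m[90:132,296:338]=(g[90:132,296:338]>170)*255
n,l,s,ce=cv2.connectedComponentsWithStats(m)
for i in range(1,n):
    if s[i,4]>25:
        p=np.argwhere(l==i)[:,::-1].astype(np.float32); P=np.array([onz(c,*q,.084)[:2] for q in p])
        v=cv2.fitLine(P.astype(np.float32),2,0,.01,.01).ravel()
        print(s[i],ce[i],'line yaw rel box deg',(np.degrees(np.arctan2(v[1],v[0]))-15.2), (P.mean(0)-box(-7,0,0)[:2])*1e3)
```

```text
[296 106  42  26 457] [314.11378556 122.8380744 ] line yaw rel box deg -97.11247 [-14.15405207  -1.89010323]
```

Run:
```python
from h import *
c=dict(np.load('pics/w2.npz'));g=cv2.cvtColor(c['frame'],7)
Y,X=np.mgrid[:400,:640]
for r in (14,17,20,22):
    l=((X-316.3)**2+(Y-105.2)**2<r*r)&(g>170)
    P=np.array([onz(c,x,y,.084)[:2] for y,x in np.argwhere(l)])
    if len(P)<5: continue
    v=cv2.fitLine(P.astype(np.float32),2,0,.01,.01).ravel(); d=P.mean(0)-box(-7,0,0)[:2]
    print(r,len(P),'line',(np.degrees(np.arctan2(v[1],v[0]))-15.2)%180,'centre',(np.degrees(np.arctan2(d[1],d[0]))-15.2)%360)
cv2.imwrite('pics/w2c.png',cv2.resize(c['frame'][70:140,280:350],None,fx=6,fy=6,interpolation=2)[:,:,::-1])
```

```text
14 99 line 144.87819 centre 151.0545325374173
17 123 line 147.49323 centre 150.8192670650606
20 146 line 147.94666 centre 150.49472038240935
22 163 line 147.52438 centre 150.14632058580577
```

View pics/w2c.png

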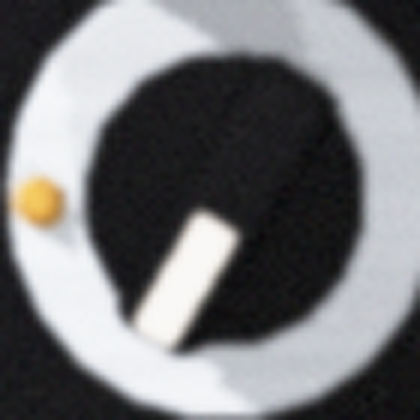

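The crop shows the pointer about 31° clockwise from the front. I'll align to the bar, descend to z 79 mm, and grip.

play_rows(
  series=[
    [[4,0,0],10.4,0.6],
    [[7.2,0,0],20.8,0.6],
    [[7.2,0,4],31,0.6],
    [[7.2,0,9],31,0.6],
    [[7.2,0,9],31,0.6],
  ],
)

```text
t: 5.92
eef_pos: [0.5208, 0.1387, 0.134]
orientation: [[0.961, -0.277, -0.009], [-0.277, -0.961, -0.001], [-0.009, 0.003, -1.0]]
ft_force: [-0.1, -0.6, 1.5]
finger_gap: 0.0513
gripper_force: 0.0
```

```bash
python3 -c "
from h import *
rel((-7,0,79))
"
```

```text
t 5.92 pos [0.5208 0.1387 0.134 ] q6 1.89 q1 0.04 spin to align -31.3 gap 0.0513 F [-0.1 -0.6  1.5]
(-7, 0, 79) ->cm [ 0.29 -0.03  5.49]
```

play_rows(
  series=[
    [[0.1,0,3],0,0.6],
    [[0.1,0,5.8],0,0.6],
    [[0.1,0,5.8],0,0.6],
    [[0.1,0,5.8],0,0.2],
    [[0.1,0,5.8],0,0],
  ],
  newtons=30,
)

```text
t: 6.55
eef_pos: [0.5265, 0.1382, 0.082]
orientation: [[0.961, -0.276, 0.003], [-0.276, -0.961, -0.001], [0.003, 0.0, -1.0]]
ft_force: [-8.4, -27.0, 18.3]
finger_gap: 0.0156
gripper_force: 14.6
```

play_rows(
  series=[
    [[0,0,0],0,0],
    [[0,0,0],0,0],
    [[0,0,0],0,0],
  ],
)

```text
t: 6.92
eef_pos: [0.5262, 0.137, 0.0822]
orientation: [[0.961, -0.276, 0.002], [-0.276, -0.961, -0.003], [0.003, 0.002, -1.0]]
ft_force: [-3.5, -9.3, 10.1]
finger_gap: 0.0133
gripper_force: 32.0
```

```bash
python3 -c "
from h import *
rel((-7,0,79))
print(state()['torque'])"
```

```text
t 6.92 pos [0.5262 0.137  0.0822] q6 1.89 q1 0.04 spin to align -31.2 gap 0.0133 F [-3.5 -9.3 10.1]
(-7, 0, 79) ->cm [-0.32 -0.03  0.31]
[-1.45305982  0.69199671  0.07357798]
```

play_rows(
  series=[
    [[-0.2,0.05,-0.2],10,0],
    [[-0.3,0.05,-0.2],20,0],
    [[-0.3,0.05,-0.2],30,0],
    [[-0.3,0.05,-0.2],40,0],
    [[-0.3,0.05,-0.2],50,0],
  ],
)

```text
t: 7.55
eef_pos: [0.5245, 0.1356, 0.0824]
orientation: [[0.401, -0.916, 0.005], [-0.916, -0.401, -0.006], [0.007, -0.002, -1.0]]
ft_force: [7.5, -15.4, -10.5]
finger_gap: 0.0132
gripper_force: 31.6
```

```bash
python3 -c "
from h import *
rel((-7,0,79))
print(state()['torque'])"
```

```text
t 7.55 pos [0.5245 0.1356 0.0824] q6 2.77 q1 0.04 spin to align -81.6 gap 0.0132 F [  7.5 -15.4 -10.5]
(-7, 0, 79) ->cm [-0.29  0.01  0.34]
[-2.56549511 -1.32755597  0.02098705]
```

play_rows(
  series=[
    [[0,0,0],4.5,0],
    [[0,0,0],9,0],
    [[0,0,0],9,0],
  ],
)

```text
t: 7.92
eef_pos: [0.5242, 0.1355, 0.0824]
orientation: [[0.257, -0.966, 0.004], [-0.966, -0.257, -0.006], [0.007, -0.003, -1.0]]
ft_force: [7.3, -15.7, -9.7]
finger_gap: 0.0135
gripper_force: 31.7
```

play_rows(
  series=[
    [[0,0,0],0,0.6],
    [[0,0,0],0,0.6],
    [[0,0,-2],0,0.6],
    [[0,0,-6],0,0.6],
    [[0,0,-12],0,0.6],
  ],
)

```text
t: 8.55
eef_pos: [0.5206, 0.1395, 0.2018]
orientation: [[0.259, -0.966, -0.004], [-0.966, -0.259, 0.0], [-0.001, 0.003, -1.0]]
ft_force: [0.7, 0.8, 0.4]
finger_gap: 0.0513
gripper_force: 0.0
```

play_rows(
  series=[
    [[4,0,-2],-9,0.6],
    [[4,0,-2],-18,0.6],
    [[5,0,-2],-27,0.6],
    [[5,0,-2],-27,0.6],
  ],
)

```text
t: 9.05
eef_pos: [0.5351, 0.0908, 0.2223]
orientation: [[0.667, -0.745, 0.001], [-0.745, -0.667, 0.0], [0.0, -0.001, -1.0]]
ft_force: [-0.2, 0.6, 0.1]
finger_gap: 0.0513
gripper_force: 0.0
```

```bash
python3 -c "
from h import *
rel()
a=shot('wrist','w3')['frame'];b=shot('side','s3')['frame'][150:350]; t=shot('top','t3')['frame']
cv2.imwrite('pics/f.png',cv2.resize(np.vstack([a,b]),(600,562))[:,:,::-1])"
```

```text
t 9.05 pos [0.5351 0.0908 0.2223] q6 2.36 q1 -0.05 spin to align -63.3 gap 0.0513 F [-0.2  0.6  0.1]
```

View pics/f.png

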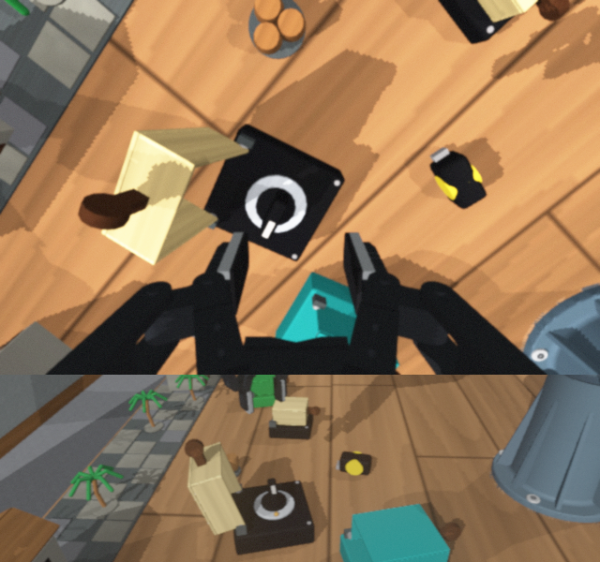

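Run:
```python
from h import *
c=dict(np.load('pics/w3.npz'));g=cv2.cvtColor(c['frame'],7);h=cv2.cvtColor(c['frame'],cv2.COLOR_RGB2HSV)
u=proj(c,box(-7,0,84));Y,X=np.mgrid[:400,:640];print(u)
for r in(18,21):
    P=np.array([onz(c,x,y,.084)[:2] for y,x in np.argwhere(((X-u[0])**2+(Y-u[1])**2<r*r)&(g>170))])
    d=P.mean(0)-box(-7,0,0)[:2];v=cv2.fitLine(P.astype(np.float32),2,0,.01,.01).ravel()
    print(len(P),'dimmer deg',180-(np.degrees(np.arctan2(d[1],d[0]))-15.2)%360,180-(np.degrees(np.arctan2(v[1],v[0]))-15.2)%180)
    w=cv2.resize(c['frame'][190:270,250:340],None,fx=6,fy=6,interpolation=2);cv2.imwrite('pics/k.png',w[:,:,::-1])
```

```text
[291.31035054 235.69488164]
295 dimmer deg 66.76642795409016 156.7281
380 dimmer deg 69.10760564042891 157.88756
```

View pics/k.png

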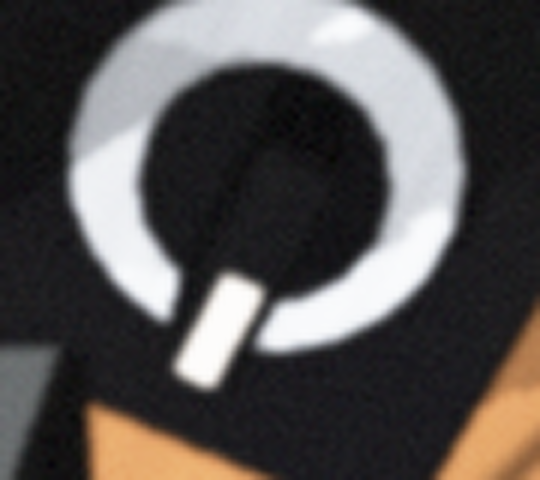

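Run:
```python
from h import *
c=dict(np.load('pics/w3.npz'))
a,b=[onz(c,250+x/6-.4,190+y/6-.4,.084) for x,y in((246,280),(196,380))]
d=b-a;print('dimmer deg',180-(np.degrees(np.arctan2(d[1],d[0]))-15.2)%360,np.linalg.norm(d)); print(state()['ft_force'],state()['joint_velocities'].round(3))
```

```text
dimmer deg 88.9979991257243 0.01908397494696894
[-0.37739082 -0.27996018 -0.44623692] [ 0.001  0.003  0.001 -0.001 -0.002 -0.01 ]
```

The knob is at 89°, the cover is open, the small cover is shut, and the arm is clear.

```bash
python3 -c "
from h import *
print(finish_job())"
```

```text
the job is handed in; nothing more can be done
None
```

I handed the job in after about 9 s of robot time: the larger box's cover lies open against its stop, its knob measures about 89° (pointer at the brass stud), the smaller cover was never touched, and the arm is clear; the hand-in returned no verdict.

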